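Move a row of samples to the microscope tray in reverse order

TASK

Move the four samples (two vials and two pucks) from the seats of the old rack into the empty four-cell tray, in reverse order: the sample nearest the old rack's thumb tab goes into the cell farthest from the tray's thumb tab, the next one into the next cell, and so on, so that the one farthest from the old tab ends nearest the new tab. One sample to a cell, each standing upright on the cell floor and let go; do not knock any of them over on the way.

Things in the scene. Friction and masses are not known exactly. Their poses are not given: they have to be found in the camera images.
- vial_white_cap: sample vial, grey-green glass with a ribbed white screw cap, 22 mm across, 52 mm tall, its body (below the cap, up to 41 mm) 20 mm across. Loose, about 20 to 40 g. Origin: centre of its underside; z up its axis. At the start it stands upright in its own round seat on the old rack.
- vial_black_cap: sample vial, brown glass with a black screw cap, 22 mm across, 52 mm tall, its body (below the cap, up to 41 mm) 20 mm across. Loose, about 20 to 40 g. Origin: centre of its underside; z up its axis. At the start it stands upright in its own round seat on the old rack.
- puck_wide: moulded specimen puck, a black upright cylinder 30 mm across, 18 mm tall, a pale paper label on its top. Loose, about 20 to 40 g. Origin: centre of its underside; z up its axis. At the start it stands upright in its own round seat on the old rack.
- puck_narrow: moulded specimen puck, a dark green upright cylinder 25 mm across, 20 mm tall, a pale paper label on its top. Loose, about 20 to 40 g. Origin: centre of its underside; z up its axis. At the start it stands upright in its own round seat on the old rack.
- seat_vial_white_cap: round white seat, 41 mm across, 8 mm high, with a 26 mm bore 5 mm deep, fixed on the old rack; the vial_white_cap stands in it at the start, so its place shows where in the old row that sample stood. Origin: centre of its underside.
- seat_vial_black_cap: round white seat, 41 mm across, 8 mm high, with a 26 mm bore 5 mm deep, fixed on the old rack; the vial_black_cap stands in it at the start, so its place shows where in the old row that sample stood. Origin: centre of its underside.
- seat_puck_wide: round white seat, 41 mm across, 8 mm high, with a 34 mm bore 5 mm deep, fixed on the old rack; the puck_wide stands in it at the start, so its place shows where in the old row that sample stood. Origin: centre of its underside.
- seat_puck_narrow: round white seat, 41 mm across, 8 mm high, with a 29 mm bore 5 mm deep, fixed on the old rack; the puck_narrow stands in it at the start, so its place shows where in the old row that sample stood. Origin: centre of its underside.
- old_rack: fixed flat grey base, 50 x 188 x 5 mm, carrying the four white seats in a row along its y axis at y = +69, +23, -23, -69 mm, in an order that changes; sample undersides 8 mm, seat rims 13 mm above the worktop. Thumb tab (30 mm wide, 22 long, round steel button, 9 mm high) at its +y end. Origin: centre of the base's underside.
- new_tray: fixed aluminium tray, 50 x 188 mm, turned any way round; four empty cells in a row along its y axis, centres x = 0, y = +69, +23, -23, -69 mm; each 42 x 42 mm inside, floor 4 mm, wall tops 9 mm above the worktop, walls 4 mm thick. Thumb tab (30 mm wide, 22 long, round steel button, 9 mm high) at its +y end. Origin: centre of the tray's underside.
Things that resemble listed ones, but are neither listed nor needed, are in the scene too. Leave any pink look-alike of the puck_narrow alone.

How it is judged (in metres and radians):
At the end, for the whole second after the job is handed in: Each sample is in the cell mirroring its old place (k-th from the old tab -> k-th from the tray end without tab), within 12 mm of the cell centre along each axis, underside on the cell floor (under 6.5 mm above the worktop), upright within 0.12 rad, released, at rest (((y of seat_vial_white_cap in the frame of old_rack between 0.049 and 0.089 m and y of vial_white_cap in the frame of new_tray between -0.081 and -0.057 m) or (y of seat_vial_white_cap in the frame of old_rack between 0.003 and 0.043 m and y of vial_white_cap in the frame of new_tray between -0.035 and -0.011 m) or (y of seat_vial_white_cap in the frame of old_rack between -0.043 and -0.003 m and y of vial_white_cap in the frame of new_tray between 0.011 and 0.035 m) or (y of seat_vial_white_cap in the frame of old_rack between -0.089 and -0.049 m and y of vial_white_cap in the frame of new_tray between 0.057 and 0.081 m)) and x of vial_white_cap in the frame of new_tray between -0.012 and 0.012 m and z of vial_white_cap in the frame of new_tray between 0.001 and 0.0065 m and angle between each of vial_white_cap, vial_black_cap, puck_wide, puck_narrow's own z axis and vertical below 0.12 rad and linear speed of each of vial_white_cap, vial_black_cap, puck_wide, puck_narrow below 0.02 m/s and contact force between the fingers and vial_white_cap below 0.05 N and ((y of seat_vial_black_cap in the frame of old_rack between 0.049 and 0.089 m and y of vial_black_cap in the frame of new_tray between -0.081 and -0.057 m) or (y of seat_vial_black_cap in the frame of old_rack between 0.003 and 0.043 m and y of vial_black_cap in the frame of new_tray between -0.035 and -0.011 m) or (y of seat_vial_black_cap in the frame of old_rack between -0.043 and -0.003 m and y of vial_black_cap in the frame of new_tray between 0.011 and 0.035 m) or (y of seat_vial_black_cap in the frame of old_rack between -0.089 and -0.049 m and y of vial_black_cap in the frame of new_tray between 0.057 and 0.081 m)) and x of vial_black_cap in the frame of new_tray between -0.012 and 0.012 m and z of vial_black_cap in the frame of new_tray between 0.001 and 0.0065 m and contact force between the fingers and vial_black_cap below 0.05 N and ((y of seat_puck_wide in the frame of old_rack between 0.049 and 0.089 m and y of puck_wide in the frame of new_tray between -0.081 and -0.057 m) or (y of seat_puck_wide in the frame of old_rack between 0.003 and 0.043 m and y of puck_wide in the frame of new_tray between -0.035 and -0.011 m) or (y of seat_puck_wide in the frame of old_rack between -0.043 and -0.003 m and y of puck_wide in the frame of new_tray between 0.011 and 0.035 m) or (y of seat_puck_wide in the frame of old_rack between -0.089 and -0.049 m and y of puck_wide in the frame of new_tray between 0.057 and 0.081 m)) and x of puck_wide in the frame of new_tray between -0.012 and 0.012 m and z of puck_wide in the frame of new_tray between 0.001 and 0.0065 m and contact force between the fingers and puck_wide below 0.05 N and ((y of seat_puck_narrow in the frame of old_rack between 0.049 and 0.089 m and y of puck_narrow in the frame of new_tray between -0.081 and -0.057 m) or (y of seat_puck_narrow in the frame of old_rack between 0.003 and 0.043 m and y of puck_narrow in the frame of new_tray between -0.035 and -0.011 m) or (y of seat_puck_narrow in the frame of old_rack between -0.043 and -0.003 m and y of puck_narrow in the frame of new_tray between 0.011 and 0.035 m) or (y of seat_puck_narrow in the frame of old_rack between -0.089 and -0.049 m and y of puck_narrow in the frame of new_tray between 0.057 and 0.081 m)) and x of puck_narrow in the frame of new_tray between -0.012 and 0.012 m and z of puck_narrow in the frame of new_tray between 0.001 and 0.0065 m and contact force between the fingers and puck_narrow below 0.05 N); the robot touches nothing.
It fails at once if the vial_white_cap is tipped over (angle between vial_white_cap's own z axis and vertical above 0.8 rad).
It fails at once if the vial_black_cap is tipped over (angle between vial_black_cap's own z axis and vertical above 0.8 rad).
It fails at once if the puck_wide is tipped over (angle between puck_wide's own z axis and vertical above 0.8 rad).
It fails at once if the puck_narrow is tipped over (angle between puck_narrow's own z axis and vertical above 0.8 rad).
It also fails if it takes over 96 s, if anything falls off the work surface, if the arm or the gripper's body presses on something with over 40 N, if the wrist force passes 120 N, or if a joint passes its speed limit or range.

ROBOT

A 7-joint arm with a two-finger parallel gripper is mounted at the origin on a cart in front of the work surface, level with it; the furniture and walls round the work are solid. World frame = base frame: x ahead of the robot, y to its left, z up, the work surface at z = 0. Lengths are in mm, angles in rad, forces in N, time in s.
With the tool pointing down it reaches from about 400 to 850 mm from the base axis. Payload 4.5 kg.
Tool frame: the origin (TCP) lies at the very end of the fingers, on their centre line; the grasp point (between the pads) lies 19 mm behind it; z points along the fingers, y is the line along which they close (so a half turn about z gives the same grasp; the last joint's range is limited). The gripper opens to 85 mm and grips with 20 to 120 N. Pads are 22 mm wide; open, the fingers measure 114 mm over their backs; the gripper's body (76 mm by 85 mm) begins 54 mm behind the grasp point. The pads swing forward as they close: fully open they stand 13 mm farther back than shut.
Start: joints at [1.364, 0.689, -0.195, 1.565, 0.157, 0.902, -0.215], TCP at [149.079, -606.987, 195.017] pointing down, gripper open.
Joint ranges: [-3.01, 3.01], [-0.46, 2.08], [-1.47, 1.51], [0.13, 2.56], [-1, 4.14], [0.04, 2.09], [-2.66, 2.66]. Speed limits (rad/s): [2.57, 2.57, 3.14, 3.14, 3.14, 3.14, 3.14].

INTERFACE

Orientations are given as a rotation vector (axis times angle).
In Python, from plant import bot gives the robot as it stands.
- The arm moves only by the tool play_rows, never from a script. Its argument "moves" is one flat list of numbers, 5 for each row, row after row: the shift along the tool's x, y, z in cm, then the turn about the tool's z in rad, then the opening, from 0 (shut) to 1 (fully open). A call has 1 to 10 rows; each row shifts and turns the commanded pose from where the row before left it, along the tool's axes as they then stand; what a row does not reach is not made up. A row lasts 1/12 s, in which the tool goes at most 41.7 mm and 7.16 degrees, less where a joint would pass 70% of its speed; a pose out of reach is approached as far as the arm can. A call is refused whole if a number of a shift passes 4.17 or a number of a turn 0.125, either way. A call with a gripper value outside its range is refused whole. The fingers move at their own pace and stop on an object; "newtons" is the grip in N (left out, the last holds). Time passes only in rows, so rows that do not move let the fingers close. It gives the time, the measured TCP pose, the force, the opening and the grip force at its end, in the units of the state.
- bot.get_obs(): the state, without advancing time (a new reading comes with each control period).
- bot.get_image(name): name is "side" or "top"; returns a dict with "img" (400x640x3 uint8, blue, green, red), "range_z" (400x640 float32, mm along the optical axis (not along the pixel's ray), 0 where there is no reading), "fx", "fy", "cx", "cy" (pixels), "k1" (the pictures are not rectified: a ray, as slopes to the right and down, at radius r is drawn at 1 + k1 r^2 times it, then the intrinsics apply), "rvec" (rotation vector, rad) and "tvec" (3), from world to camera coordinates, as OpenCV has them. Camera axes: x right, y down, z forward; pixel columns grow to the right and rows downward; lengths in mm; the calibration is good to about 2 mm. A picture is of the moment at which its call begins.
- bot.sign_off(): hands the job in; it is judged then, once.
Trained networks look in a picture, given as the dict that the camera call returned (one of the last four; its "shot" number tells which), for a name from the list of things; names that differ only in an ending like _2 or _b are one class to them, and where a whole thing is asked for, a point or a joint stands for the part that bears it (a point fixed in the world has none). Each returns a list of dicts, best first, with "conf" (0 to 1); they miss things now and then, are a little off and sometimes report something else, mostly with a low value. They report only what shows in the picture. A call takes as long as a camera call. They do not tell look-alikes from the thing itself.
- bot.look_for(picture, name): "location" ([x, y, z] in mm, in the coordinates of the camera as it stood for that picture, good to about 4 mm: the middle of the surface that is visible of it).
- bot.masks_of(picture, name): "pixels" (400x640 bool, what is visible of it).
The state is a dict: "time": time; "qpos": joint angles; "qd": joint speeds; "joint_torque": joint torques, N m; "tool_pos": TCP position; "eef_rot": TCP orientation; "contact_force": force on the tool from outside, world axes, zero at the start; "wrist_torque": the same for the moment, N m; "gripper_width": finger opening in mm; "finger_force": force on a finger pad.
Only numpy, scipy, OpenCV 4.12 (cv2) and the standard library are available. Lean on these libraries where they do the work, as an engineer would, in place of code of your own. Each camera call takes 0.05 s, during which the arm holds its last target. There are 200 camera calls.

## Working session

There is one attempt and no reset: what is moved stays moved. The work goes in short steps, Python scripts to look and compute and a tool call to move; the robot and the scene stay as the last step left them, time stands still between calls to the robot, and variables do not carry over. Pictures are saved under pics/ and viewed, at most 14 in all, crops included, and the job is handed in when it is done.

Besides the shell and the picture viewer there is one more tool, called by a JSON object that holds its "op" and its "data". play_rows: Moves the arm, as the interface text tells. Its arguments: {"type":"object","properties":{"moves":{"type":"array"},"newtons":{"type":"number"}},"required":["moves"]}

```bash
mkdir -p pics; ls; cat > h.py <<'E'
import numpy as np, cv2
from plant import bot
def toworld(p,P):
    R=cv2.Rodrigues(np.array(p["rvec"],float))[0]
    return (np.atleast_2d(P)-np.array(p["tvec"],float).ravel())@R
def K(p):
    return np.array([[p["fx"],0,p["cx"]],[0,p["fy"],p["cy"]],[0,0,1.]])
def pix(p,W):
    R=cv2.Rodrigues(np.array(p["rvec"],float))[0]
    c=np.atleast_2d(W)@R.T+np.array(p["tvec"],float).ravel()
    s=c[:,:2]/c[:,2:]; s=s*(1+p["k1"]*(s**2).sum(1,keepdims=True))
    return s*[p["fx"],p["fy"]]+[p["cx"],p["cy"]]
def cloud(p,mask=None):
    z=p["range_z"]; m=(z>0) if mask is None else (mask&(z>0))
    v,u=np.nonzero(m)
    uv=np.stack([u,v],1).astype(np.float64)[:,None]
    n=cv2.undistortPoints(uv,K(p),np.array([p["k1"],0,0,0.]))[:,0]
    d=z[v,u][:,None]
    return toworld(p,np.hstack([n*d,d])),u,v
E
python3 - <<'E'
from h import *
print({k:v for k,v in bot.get_obs().items()})
for n in("top","side"):
    p=bot.get_image(n); cv2.imwrite(f"pics/{n}0.png",p["img"])
    print(n,p["rvec"],p["tvec"],p["fx"],p["k1"])
    for nm in("vial_white_cap","vial_black_cap","puck_wide","puck_narrow","old_rack","new_tray","seat_puck_wide"):
        for d in bot.look_for(p,nm):
            w=toworld(p,d["location"])[0]; print(nm,round(d["conf"],2),w.round(0),pix(p,w).round()[0])
E
```

```text
pics
{'time': 0.0, 'qpos': array([ 1.36381087,  0.69000215, -0.19449472,  1.56639235,  0.15728326,
        0.90251408, -0.21507112]), 'qd': array([ 1.72404031e-04, -1.43006119e-04,  3.85467712e-04, -2.49599416e-04,
        1.37815639e-03,  3.36199957e-04, -8.22931936e-06]), 'joint_torque': array([-2.47448816e-04, -5.39612460e+01, -1.26637872e+00, -1.58547449e+01,
        9.16112593e-03,  9.66685766e-03, -1.62071427e-05]), 'tool_pos': array([ 148.79830847, -606.25427488,  194.15943384]), 'eef_rot': array([-3.11695775e+00, -3.77231276e-01,  5.82955533e-04]), 'contact_force': array([-0.97362252, -0.35615455, -0.18549481]), 'wrist_torque': array([ 0.01623976, -0.01508916, -0.00259768]), 'finger_force': 0.0, 'gripper_width': 85.50123584225379}
top [ 2.11190132 -2.1511964   0.1876045 ] [ 10.32415441 597.75124335 778.26888231] 464.03611207554025 0.020556219731003227
vial_white_cap 0.54 [525. 191.  56.] [204. 241.]
vial_black_cap 0.55 [549. 150.  58.] [228. 227.]
puck_wide 0.63 [ 572. -131.    6.] [382. 215.]
puck_narrow 0.72 [ 661. -164.   22.] [400. 166.]
puck_narrow 0.51 [570. 114.  29.] [250. 217.]
old_rack 0.86 [550. 140.   6.] [238. 229.]
new_tray 0.77 [ 568. -130.    3.] [382. 217.]
seat_puck_wide 0.48 [589.  76.  12.] [272. 207.]
seat_puck_wide 0.46 [521. 191.  59.] [204. 243.]
side [ 2.03733789 -0.24139364  0.16233192] [-551.35227284   93.94695512  748.38959324] 420.68778143214485 -0.06539907016263617
vial_white_cap 0.52 [524. 189.  37.] [282. 161.]
vial_black_cap 0.67 [548. 145.  39.] [295. 166.]
puck_wide 0.5 [596.  66.  26.] [324. 184.]
puck_narrow 0.58 [ 660. -177.   13.] [394. 247.]
puck_narrow 0.51 [574. 104.  23.] [310. 179.]
old_rack 0.56 [552. 117.   5.] [299. 185.]
new_tray 0.76 [ 564. -154.   -2.] [337. 254.]
```

View pics/top0.png

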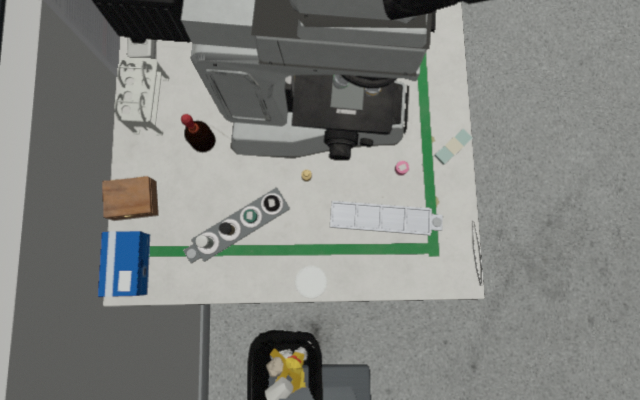

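View pics/side0.png

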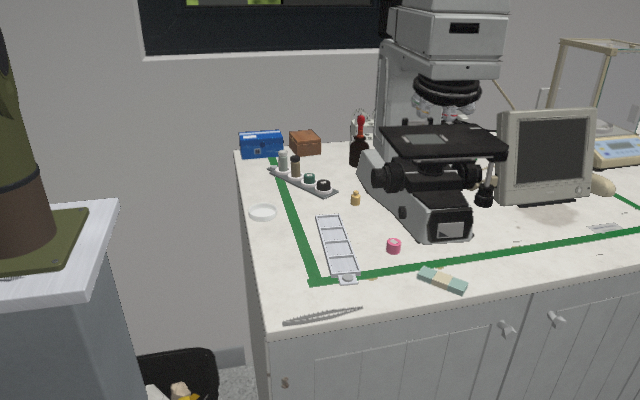

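Top view: the old rack's tab is at (190,254). From the tab the order is white vial (206,241), black vial (228,228), green puck (250,215), wide puck (272,203). The tray's tab is at right (437,222), with cells at about (343,214), (368,216), (393,218) and (418,219). A pink look-alike is at (402,167). The side view agrees.

```bash
python3 - <<'E'
from h import *
def ray(p,uv,z):
    n=cv2.undistortPoints(np.array(uv,float).reshape(-1,1,2),K(p),np.array([p["k1"],0,0,0.]))[:,0]
    R=cv2.Rodrigues(np.array(p["rvec"],float))[0]
    d=np.c_[n,np.ones(len(n))]@R; c=toworld(p,[0,0,0])[0]
    return c+d*((z-c[2])/d[:,2])[:,None]
P=bot.get_image("top")
S=bot.get_image("side")
for p in(P,S):
    W,u,v=cloud(p)
    m=(W[:,0]>450)&(W[:,0]<640)&(W[:,1]>-280)&(W[:,1]<260)
    print("table z",np.percentile(W[m,2],[10,30,50,70,95]).round(1))
    for nm,zt,c in(("vial_white_cap",60,(525,191)),("vial_black_cap",60,(549,150)),("puck_narrow",28,(570,112)),("puck_wide",26,(592,71))):
        k=(np.hypot(W[:,0]-c[0],W[:,1]-c[1])<24)&(abs(W[:,2]-zt)<5)
        q=W[k]; print(nm,len(q),q.mean(0).round(1) if len(q) else "", (q.max(0)-q.min(0)).round(0) if len(q) else "")
    for nm,z in(("old_rack",5),("new_tray",9)):
        for d in bot.masks_of(p,nm)[:1]:
            c=np.argwhere(d["pixels"])[:,::-1]
            w=ray(p,c,z)[:,:2].astype(np.float32)
            r=cv2.minAreaRect(w); print(nm,round(d["conf"],2),len(c),np.round(r[0],1),np.round(r[1],1),round(r[2],1))
            mw=w.mean(0); U=np.linalg.svd(w-mw,full_matrices=False)[2][0]; print("  mean",mw.round(1),"axis",U.round(3))
# pixel ests from picture
print(ray(P,[[190,254],[437,222]],9).round(1), ray(P,[[343,214],[368,216],[393,218],[418,219]],4).round(1))
for n,i in (("a",P["img"][180:270,170:300]),("b",P["img"][190:250,320:450])):
    cv2.imwrite(f"pics/{n}.png",cv2.resize(i,None,fx=6,fy=6,interpolation=cv2.INTER_CUBIC))
E
```

```text
table z [-1.5 -0.2  0.8  2.1 12.8]
vial_white_cap 124 [525.2 195.2  59.2] [20. 21.  8.]
vial_black_cap 118 [547.2 155.3  59.2] [20. 20.  7.]
puck_narrow 150 [571.9 116.1  27.9] [25. 24.  9.]
puck_wide 207 [595.5  77.   26.3] [29. 28.  9.]
old_rack 0.8 1397 [554.5 145.1] [ 51.7 209.4] 31.0
  mean [550.8 147.5] axis [-0.531  0.848]
new_tray 0.69 2941 [ 565.9 -136.3] [210.4  52.5] 84.6
  mean [ 565.5 -133.2] axis [-0.097 -0.995]
table z [-0.7 -0.   0.5  1.4 14.5]
vial_white_cap 39 [525.6 192.1  58.8] [22. 22.  6.]
vial_black_cap 43 [547.9 152.2  58.8] [21. 19.  6.]
puck_narrow 57 [572.8 113.4  27.5] [23. 24.  6.]
puck_wide 88 [596.1  73.3  25.5] [28. 32.  7.]
old_rack 0.81 326 [552.9 142.3] [ 51.5 216.4] 31.6
  mean [550.8 122.7] axis [ 0.536 -0.844]
new_tray 0.62 1920 [ 566.1 -140.9] [216.9  51.9] 84.4
  mean [ 565.  -149.7] axis [-0.103 -0.995]
[[ 505.4  227.2    9. ]
 [ 556.2 -231.4    9. ]] [[ 575.1  -57.1    4. ]
 [ 570.5 -104.     4. ]
 [ 565.8 -150.8    4. ]
 [ 563.1 -197.6    4. ]]
```

View pics/a.png

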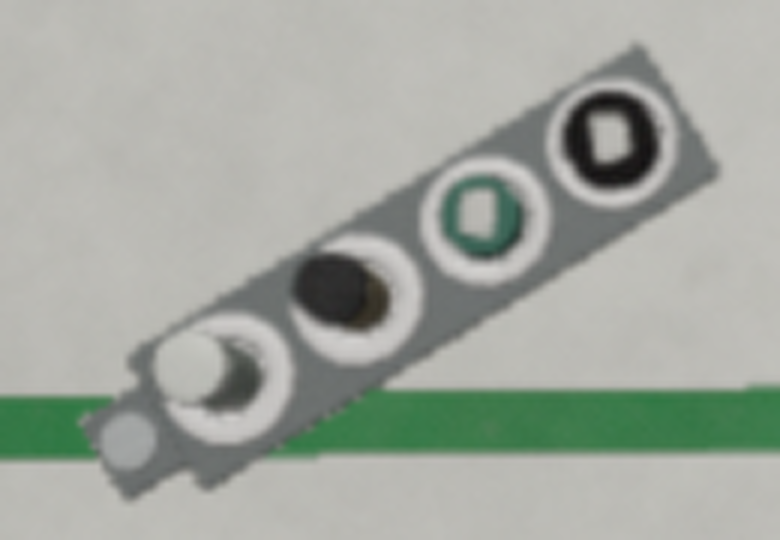

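View pics/b.png

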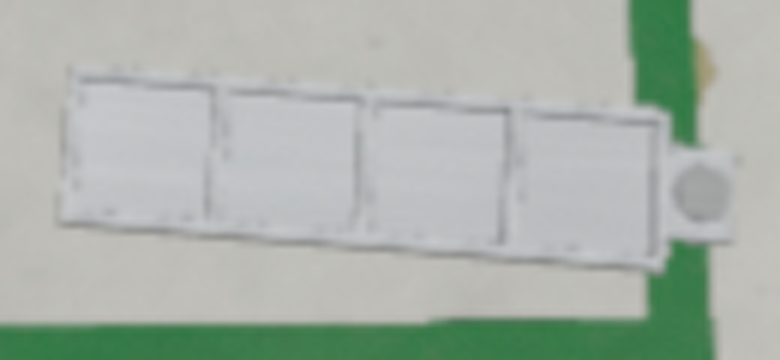

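The crops confirm the order and the layout. Averaging both cameras:

| Sample | Old place (x, y) | Target cell (x, y) |
|---|---|---|
| White vial | (525,194) | (573.6,-59) |
| Black vial | (548,154) | (569,-105) |
| Narrow puck | (572,115) | (565,-151) |
| Wide puck | (596,75) | (560,-197) |

The 138 mm span between the outer samples matches the rack. I'll swing in on an arc at a radius of about 550.

{"op": "play_rows", "data": {"moves": [0,-3.5,0,0,1,0,-3.5,0,0,1,4.15,0,0,-0.075,1,4.15,0,0,-0.075,1,4.15,0,0,-0.075,1,4.15,0,0,-0.075,1,4.15,0,0,-0.075,1,4.15,0,0,-0.075,1,4.15,0,0,-0.075,1,4.15,0,0,-0.075,1], "newtons": 30}}

```text
time: 1.93
tool_pos: [420.9, -380.4, 195.2]
eef_rot: [2.865, 1.286, 0.001]
contact_force: [1.0, -0.1, -1.0]
gripper_width: 85.3
finger_force: 0.0
```

{"op": "play_rows", "data": {"moves": [4.15,0,0,-0.075,1,4.15,0,0,-0.075,1,4.15,0,0,-0.075,1,4.15,0,0,-0.075,1,4.15,0,0,-0.075,1,4.15,0,0,-0.075,1,4.15,0,0,-0.075,1,4.15,0,0,-0.075,1,4.15,0,0,-0.075,1,4.15,0,0,-0.075,1]}}

```text
time: 2.77
tool_pos: [574.8, -4.7, 195.1]
eef_rot: [2.195, 2.246, 0.001]
contact_force: [-0.0, 0.1, 0.2]
gripper_width: 85.6
finger_force: 0.0
```

```bash
cat > to.py <<'E'
# usage: to.py x y z toolYangle -> remaining shift in tool axes AFTER turn (cm), turn (rad)
import sys
from h import *
o=bot.get_obs(); x,y,z,a=map(float,sys.argv[1:5])
R=cv2.Rodrigues(np.array(o["eef_rot"],float))[0]
cur=np.arctan2(R[1,1],R[0,1]); t=-((a-cur+np.pi)%(2*np.pi)-np.pi)
d=np.array([x,y,z])-o["tool_pos"]
print("t",round(o["time"],2),"pos",o["tool_pos"].round(1),"yang",cur.round(3),"tilt",np.arccos(-R[2,2]).round(3),"w",round(o["gripper_width"],1))
R2=R@cv2.Rodrigues(np.array([0,0,t]))[0]
print("now axes cm",(R.T@d/10).round(2),"| turn",round(t,3),"| after-turn axes cm",(R2.T@d/10).round(2))
E
python3 to.py 525.4 193.6 195 0.537
```

```text
t 2.77 pos [574.8  -4.7 195.1] yang 0.023 tilt 0.001 w 85.6
now axes cm [19.94 -4.48  0.  ] | turn -0.514 | after-turn axes cm [19.57  5.9   0.  ]
```

{"op": "play_rows", "data": {"moves": [0,0,0,-0.103,1,0,0,0,-0.103,1,0,0,0,-0.103,1,0,0,0,-0.103,1,0,0,0,-0.102,1,3.3,1,0,0,0.7,3.3,1,0,0,0.7,3.3,1,0,0,0.7,3.3,1,0,0,0.7,3.3,1,0,0,0.7]}}

```text
time: 3.6
tool_pos: [532.7, 162.1, 195.1]
eef_rot: [1.557, 2.728, 0.0]
contact_force: [0.9, 0.1, -0.3]
gripper_width: 59.9
finger_force: 0.0
```

{"op": "play_rows", "data": {"moves": [3.1,0.9,0,0,0.7,0,0,0,0,0.7,0,0,0,0,0.7]}}

```text
time: 3.85
tool_pos: [524.2, 194.9, 195.3]
eef_rot: [-1.55, -2.732, -0.002]
contact_force: [-0.1, -1.0, 0.3]
gripper_width: 59.8
finger_force: 0.0
```

```bash
python3 to.py 525.4 193.6 100 0.537
```

```text
t 3.85 pos [524.2 194.9 195.3] yang 0.539 tilt 0.001 w 59.8
now axes cm [-0.18  0.02  9.53] | turn 0.002 | after-turn axes cm [-0.18  0.02  9.53]
```

{"op": "play_rows", "data": {"moves": [-0.2,0,4,0,0.7,0,0,4,0,0.7,0,0,4,0,0.7,0,0,3,0,0.7,0,0,2,0,0.7,0,0,0.8,0,0.7,0,0,0,0,0.7,0,0,0,0,0.4,0,0,0,0,0.3,0,0,0,0,0.2]}}

```text
time: 4.68
tool_pos: [527.4, 190.7, 18.6]
eef_rot: [1.557, 2.727, 0.004]
contact_force: [-1.0, -0.1, 1.1]
gripper_width: 24.1
finger_force: 0.0
```

{"op": "play_rows", "data": {"moves": [0,0,0,0,0.1,0,0,0,0,0,0,0,0,0,0,0,0,0,0,0,0,0,0,0,0,0,0,0,0,0]}}

```text
time: 5.18
tool_pos: [527.3, 191.2, 18.5]
eef_rot: [1.556, 2.727, 0.004]
contact_force: [-0.1, -0.6, 6.0]
gripper_width: 18.6
finger_force: 29.4
```

{"op": "play_rows", "data": {"moves": [0,0,-1,0,0,0,0,-2,0,0,0,0,-3,0,0,0,0,-3,0,0,0,0,-3,0,0,0,0,0,0.1,0,0,0,0,0.12,0,0,0,0,0.12,0,0,0,0,0.12,0,0,0,0,0.12,0]}}

```text
time: 6.02
tool_pos: [525.8, 190.2, 137.8]
eef_rot: [-2.278, -2.163, -0.0]
contact_force: [-0.3, -0.3, -0.3]
gripper_width: 18.6
finger_force: 29.4
```

```bash
python3 to.py 573.3 -62.3 13.5 -0.096; python3 - <<'E'
from h import *
p=bot.get_image("side"); cv2.imwrite("pics/s1.png",p["img"][60:300,200:440].repeat(2,0).repeat(2,1))
E
```

```text
t 6.02 pos [525.8 190.2 137.8] yang -0.052 tilt 0.0 w 18.6
now axes cm [-24.97   6.06  12.43] | turn 0.044 | after-turn axes cm [-24.68   7.15  12.43]
```

View pics/s1.png

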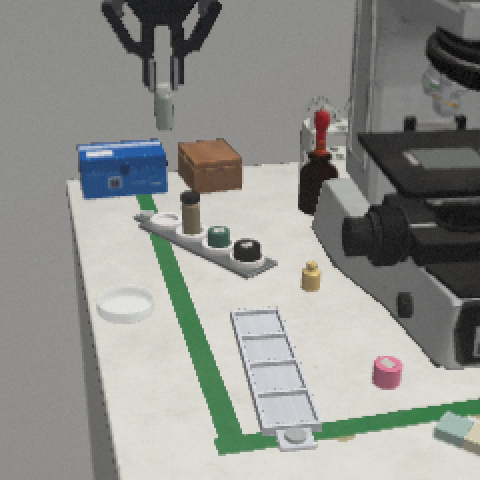

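The white vial is held and upright, at about (163,105) in the crop. I'll check where the TCP projects relative to the vial.

```bash
python3 - <<'E'
from h import *
p=bot.get_image("side"); o=bot.get_obs(); t=o["tool_pos"]
for dz in(0,19,-10): print(dz,((pix(p,t+[0,0,dz])[0]-[200,60])*2).round(1))
d=bot.masks_of(p,"vial_white_cap")
for m in d[:2]:
    q=np.argwhere(m["pixels"]); print(m["conf"],q.min(0),q.max(0))
    W,_,_=cloud(p,m["pixels"]); print(np.percentile(W,[5,50,95],axis=0).round(1))
i=p["img"][60:130,240:320]; cv2.imwrite("pics/s2.png",cv2.resize(i,None,fx=7,fy=7,interpolation=cv2.INTER_CUBIC))
E
```

```text
0 [162.9 120.1]
19 [162.4 104. ]
-10 [163.1 128.5]
0.63 [101 277] [124 286]
[[518.3 184.3 131.7]
 [526.2 187.9 154.1]
 [535.3 194.1 178.9]]
```

View pics/s2.png

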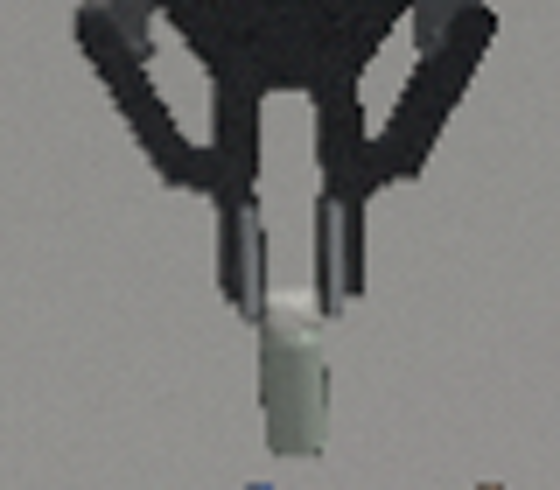

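The vial's underside sits 10 mm below the TCP, as gripped, so there was no slip. I'll carry it to cell A.

{"op": "play_rows", "data": {"moves": [0,0,0,0.044,0,-2,0.5,0,0,0,-3.7,1.1,0,0,0,-3.7,1.1,0,0,0,-3.7,1.1,0,0,0,-3.7,1.1,0,0,0,-3.7,1.1,0,0,0,-2.9,0.9,0,0,0,-1.1,0.3,0,0,0,0,0,0,0,0]}}

```text
time: 7.0
tool_pos: [575.7, -65.2, 136.7]
eef_rot: [2.323, 2.113, -0.003]
contact_force: [0.8, 0.1, -1.3]
gripper_width: 18.7
finger_force: 29.4
```

{"op": "play_rows", "data": {"moves": [0,0,3,0,0,0,0,4,0,0,0,0,2.5,0,0,0,0,0,0,0]}}

```text
time: 7.33
tool_pos: [571.4, -57.4, 37.7]
eef_rot: [-2.308, -2.12, 0.009]
contact_force: [-0.2, 0.5, -0.6]
gripper_width: 19.0
finger_force: 29.5
```

```bash
python3 to.py 573.4 -61 15 -0.096; python3 - <<'E'
from h import *
for n in("side","top"):
    p=bot.get_image(n)
    for m in bot.masks_of(p,"vial_white_cap")[:2]:
        W,_,_=cloud(p,m["pixels"]); print(n,m["conf"],np.percentile(W,[5,50,95],axis=0).round(1).tolist())
    c=np.array([[573.6,-59.3],[569.2,-105.1],[564.8,-150.9],[560.4,-196.7]]);print(pix(p,np.c_[c,c[:,0]*0+4]).round(1).tolist())
    if n=="side": cv2.imwrite("pics/s3.png",cv2.resize(p["img"][150:300,260:410],None,fx=4,fy=4,interpolation=cv2.INTER_CUBIC))
E
```

```text
t 7.33 pos [571.4 -57.4  37.7] yang -0.085 tilt 0.01 w 19.0
now axes cm [-0.35  0.25  2.27] | turn 0.011 | after-turn axes cm [-0.34  0.26  2.27]
side 0.87 [[564.3, -63.5, 33.4], [571.4, -60.5, 59.0], [579.8, -53.1, 79.1]]
side 0.69 [[541.7, -233.7, 3.1], [565.6, -149.5, 4.9], [591.2, -41.2, 9.6]]
[[328.6, 223.0], [332.7, 235.8], [337.3, 250.0], [342.4, 265.9]]
top 0.64 [[498.6, 59.3, 2.2], [549.7, 146.4, 5.0], [609.9, 227.2, 9.7]]
[[344.2, 214.8], [368.6, 216.7], [393.1, 218.5], [417.6, 220.4]]
```

View pics/s3.png

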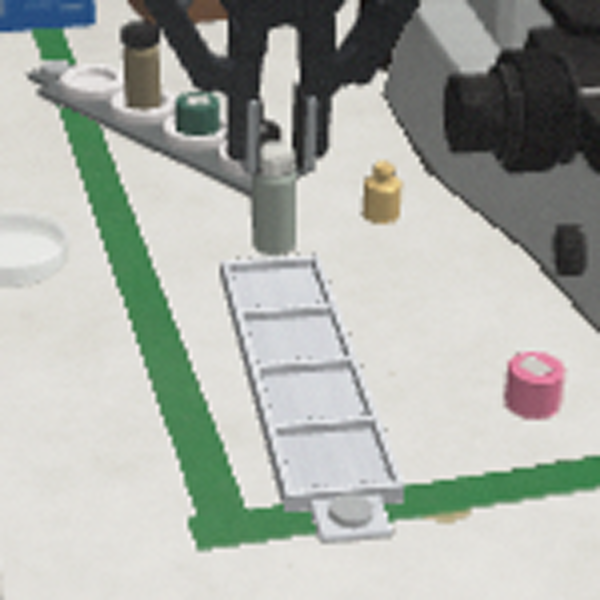

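The vial hangs upright over cell A: its base is at (275,250) in the crop and the projected cell centre at (274,292). I'll let it settle, then lower.

{"op": "play_rows", "data": {"moves": [0,0,0,0,0,0,0,0,0,0,0,0,0,0,0]}}

```text
time: 7.78
tool_pos: [576.6, -60.1, 43.2]
eef_rot: [2.318, 2.118, 0.002]
contact_force: [-0.1, -0.1, -0.8]
gripper_width: 18.9
finger_force: 29.5
```

```bash
python3 to.py 573.4 -60 15 -0.096
```

```text
t 7.78 pos [576.6 -60.1  43.2] yang -0.09 tilt 0.002 w 18.9
now axes cm [-0.02 -0.32  2.82] | turn 0.006 | after-turn axes cm [-0.02 -0.32  2.82]
```

{"op": "play_rows", "data": {"moves": [0,-0.3,0.8,0,0,0,0,0.8,0,0,0,0,0.6,0,0,0,0,0.4,0,0,0,0,0.2,0,0,0,0,0,0,0,0,0,0,0,0,0,0,0,0,0]}}

```text
time: 8.45
tool_pos: [572.8, -59.8, 14.4]
eef_rot: [2.319, 2.119, -0.001]
contact_force: [-1.9, 0.2, 7.8]
gripper_width: 18.7
finger_force: 31.0
```

Contact force is 7.8 N, so it is on the floor. I'll release and rise.

{"op": "play_rows", "data": {"moves": [0,0,0,0,0.3,0,0,0,0,0.4,0,0,0,0,0.5,0,0,0,0,0.5,0,0,-1,0,0.5,0,0,-2,0,0.5,0,0,-3,0,0.5,0,0,-3.5,0,0.5,0,0,-3,0,0.5,0,0,0,0,0.5]}}

```text
time: 9.28
tool_pos: [577.1, -59.2, 145.4]
eef_rot: [2.314, 2.114, 0.014]
contact_force: [-0.2, -0.7, -0.3]
gripper_width: 42.8
finger_force: 0.0
```

```bash
python3 to.py 547.6 153.8 17 0.537; python3 - <<'E'
from h import *
for n in("side","top"):
    p=bot.get_image(n)
    for m in bot.masks_of(p,"vial_white_cap")[:2]:
        W,_,_=cloud(p,m["pixels"]); print(n,m["conf"],np.percentile(W,[5,50,95],axis=0).round(1).tolist())
E
```

```text
t 9.28 pos [577.1 -59.2 145.4] yang -0.09 tilt 0.011 w 42.8
now axes cm [20.93 -5.   12.82] | turn -0.627 | after-turn axes cm [19.88  8.24 12.82]
side 0.76 [[564.6, -66.4, 5.1], [572.8, -62.9, 33.3], [584.4, -48.6, 55.8]]
top 0.65 [[578.1, 58.8, 6.9], [596.1, 62.6, 12.2], [607.7, 78.5, 14.2]]
```

White vial stands in its cell (z about 5 to 56). Next, the black vial.

{"op": "play_rows", "data": {"moves": [0,0,0,-0.125,0.65,0,0,0,-0.125,0.65,0,0,0,-0.125,0.65,0,0,0,-0.125,0.65,0,0,0,-0.127,0.65,3.6,1.5,0,0,0.65,3.6,1.5,0,0,0.65,3.6,1.5,0,0,0.65,3.6,1.5,0,0,0.65,3.6,1.5,0,0,0.65]}}

```text
out of range
```

{"op": "play_rows", "data": {"moves": [1.9,0.9,0,0,0.65,0,0,0,0,0.65,0,0,0,0,0.65,0,0,0,0,0.65]}}

```text
time: 9.82
tool_pos: [582.3, -42.3, 138.0]
eef_rot: [-2.318, -2.119, 0.004]
contact_force: [0.3, 0.4, -0.7]
gripper_width: 55.6
finger_force: 0.0
```

```bash
python3 to.py 547.6 153.8 17 0.537
```

```text
t 9.82 pos [582.3 -42.3 138. ] yang -0.09 tilt 0.003 w 55.6
now axes cm [19.24 -5.18 12.09] | turn -0.627 | after-turn axes cm [18.62  7.08 12.09]
```

{"op": "play_rows", "data": {"moves": [0,0,0,-0.125,0.65,0,0,0,-0.125,0.65,0,0,0,-0.125,0.65,0,0,0,-0.125,0.65,0,0,0,-0.125,0.65,3.6,1.4,0,0,0.65,3.6,1.4,0,0,0.65,3.6,1.4,0,0,0.65,3.6,1.4,0,0,0.65,3.0,1.1,0,0,0.65]}}

```text
time: 10.65
tool_pos: [551.2, 143.9, 138.7]
eef_rot: [-1.554, -2.73, 0.0]
contact_force: [0.2, 0.6, 0.5]
gripper_width: 55.6
finger_force: 0.0
```

{"op": "play_rows", "data": {"moves": [1.2,0.4,0,0,0.65,0,0,2,0,0.65,0,0,3,0,0.65,0,0,0,0,0.65,0,0,0,0,0.65,0,0,0,0,0.65]}}

```text
time: 11.15
tool_pos: [550.1, 153.7, 89.6]
eef_rot: [1.557, 2.728, -0.0]
contact_force: [0.3, 0.5, 0.6]
gripper_width: 56.0
finger_force: 0.0
```

```bash
python3 to.py 547.6 153.8 17 0.537
```

```text
t 11.15 pos [550.1 153.7  89.6] yang 0.534 tilt 0.0 w 56.0
now axes cm [ 0.14 -0.21  7.26] | turn -0.003 | after-turn axes cm [ 0.14 -0.21  7.26]
```

{"op": "play_rows", "data": {"moves": [0.1,-0.2,2,0,0.65,0,0,3,0,0.65,0,0,1.5,0,0.65,0,0,0.7,0,0.65,0,0,0,0,0.65,0,0,0,0,0.4,0,0,0,0,0.3,0,0,0,0,0.2,0,0,0,0,0.1,0,0,0,0,0]}}

```text
time: 11.98
tool_pos: [548.5, 154.9, 18.4]
eef_rot: [1.554, 2.728, 0.003]
contact_force: [-0.7, 0.5, 6.9]
gripper_width: 18.8
finger_force: 29.2
```

{"op": "play_rows", "data": {"moves": [0,0,0,0,0,0,0,0,0,0,0,0,0,0,0,0,0,0,0,0]}}

```text
time: 12.32
tool_pos: [548.6, 154.9, 18.5]
eef_rot: [1.554, 2.728, 0.003]
contact_force: [-0.0, -0.0, 6.7]
gripper_width: 19.3
finger_force: 29.2
```

```bash
python3 to.py 569.2 -105 13 -0.096
```

```text
t 12.32 pos [548.6 154.9  18.5] yang 0.535 tilt 0.003 w 19.3
now axes cm [-23.41 -11.48   0.53] | turn 0.631 | after-turn axes cm [-25.68   4.54   0.53]
```

{"op": "play_rows", "data": {"moves": [0,0,-1,0,0,0,0,-2,0,0,0,0,-3,0,0,0,0,-3,0,0,0,0,-3,0,0,0,0,0,0.125,0,0,0,0,0.125,0,0,0,0,0.125,0,0,0,0,0.125,0,0,0,0,0.125,0]}}

```text
time: 13.15
tool_pos: [547.3, 154.3, 137.9]
eef_rot: [2.326, 2.112, 0.001]
contact_force: [-0.5, -0.5, 0.0]
gripper_width: 19.1
finger_force: 29.2
```

{"op": "play_rows", "data": {"moves": [-2,0.3,0,0,0,-3.7,0.6,0,0,0,-3.7,0.7,0,0,0,-3.7,0.7,0,0,0,-3.7,0.7,0,0,0,-3.7,0.7,0,0,0,-3.0,0.5,0,0,0,-2.2,0.3,0,0,0,0,0,0,0,0,0,0,0,0,0]}}

```text
time: 13.98
tool_pos: [568.8, -107.6, 137.5]
eef_rot: [2.323, 2.115, -0.0]
contact_force: [-0.4, 0.1, -0.1]
gripper_width: 19.0
finger_force: 29.2
```

{"op": "play_rows", "data": {"moves": [0,0,2,0,0,0,0,3,0,0,0,0,3,0,0,0,0,1,0,0,0,0,0,0,0,0,0,0,0,0,0,0,0,0,0]}}

```text
time: 14.57
tool_pos: [570.6, -104.8, 48.7]
eef_rot: [2.317, 2.119, 0.004]
contact_force: [0.5, -0.1, 0.1]
gripper_width: 18.8
finger_force: 29.3
```

```bash
python3 to.py 569.2 -105 15 -0.096; python3 - <<'E'
from h import *
p=bot.get_image("side"); n="side"
for nm in("vial_white_cap","vial_black_cap"):
    for m in bot.masks_of(p,nm)[:2]:
        W,_,_=cloud(p,m["pixels"]); print(nm,m["conf"],np.percentile(W,[5,50,95],axis=0).round(1).tolist())
cv2.imwrite("pics/s4.png",cv2.resize(p["img"][150:300,260:410],None,fx=4,fy=4,interpolation=cv2.INTER_CUBIC))
E
```

```text
t 14.57 pos [ 570.6 -104.8   48.7] yang -0.089 tilt 0.003 w 18.8
now axes cm [-0.03 -0.15  3.37] | turn 0.007 | after-turn axes cm [-0.03 -0.15  3.37]
vial_white_cap 0.6 [[564.1, -67.0, 5.2], [568.0, -62.9, 30.8], [574.7, -54.7, 55.5]]
vial_black_cap 0.63 [[562.6, -115.9, 43.0], [570.0, -112.6, 68.0], [579.1, -104.7, 89.7]]
```

View pics/s4.png

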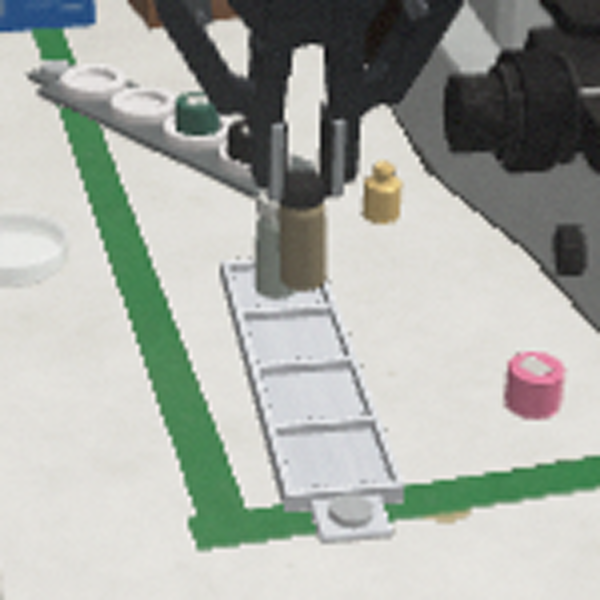

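White vial sits centred in cell A, with its base near (272,288). The black vial hangs about 4 mm too far toward the tab, so I'll shift it as I lower it.

{"op": "play_rows", "data": {"moves": [0.3,-0.1,1,0,0,0,0,1,0,0,0,0,0.6,0,0,0,0,0.4,0,0,0,0,0.3,0,0,0,0,0.1,0,0,0,0,0,0,0,0,0,0,0,0]}}

```text
time: 15.38
tool_pos: [568.5, -102.7, 14.3]
eef_rot: [2.318, 2.119, -0.001]
contact_force: [-3.0, 1.0, 13.8]
gripper_width: 19.0
finger_force: 31.0
```

{"op": "play_rows", "data": {"moves": [0,0,0,0,0.3,0,0,0,0,0.4,0,0,0,0,0.5,0,0,0,0,0.5,0,0,-1,0,0.5,0,0,-2,0,0.5,0,0,-3,0,0.5,0,0,-3.5,0,0.5,0,0,-3,0,0.5,0,0,0,0,0.5]}}

```text
time: 16.22
tool_pos: [572.7, -102.3, 144.4]
eef_rot: [2.314, 2.114, 0.012]
contact_force: [1.4, 0.3, 0.3]
gripper_width: 42.7
finger_force: 0.0
```

```bash
python3 to.py 572.3 114.8 60 0.537; python3 - <<'E'
from h import *
p=bot.get_image("side")
for nm in("vial_white_cap","vial_black_cap"):
    for m in bot.masks_of(p,nm)[:2]:
        W,_,_=cloud(p,m["pixels"]); print(nm,m["conf"],np.percentile(W,[5,50,95],axis=0).round(1).tolist())
E
```

```text
t 16.22 pos [ 572.7 -102.3  144.4] yang -0.09 tilt 0.011 w 42.7
now axes cm [21.61 -2.09  8.43] | turn -0.627 | after-turn axes cm [18.72 10.99  8.43]
vial_white_cap 0.65 [[565.6, -66.0, 13.7], [571.6, -61.9, 50.5], [582.6, -49.6, 56.2]]
```

{"op": "play_rows", "data": {"moves": [0,0,0,-0.125,0.7,0,0,0,-0.125,0.7,0,0,0,-0.125,0.7,0,0,0,-0.125,0.7,0,0,0,-0.125,0.7,3.4,2.0,0,0,0.7,3.4,2.0,0,0,0.7,3.4,2.0,0,0,0.7,3.4,2.0,0,0,0.7,3.0,2.0,0,0,0.7]}}

```text
time: 17.2
tool_pos: [567.9, 93.3, 136.4]
eef_rot: [-1.552, -2.728, 0.003]
contact_force: [1.0, 0.1, 0.1]
gripper_width: 59.9
finger_force: 0.0
```

{"op": "play_rows", "data": {"moves": [2.2,1.2,0,0,0.7,0,0,3,0,0.7,0,0,3,0,0.7,0,0,0,0,0.7,0,0,0,0,0.7,0,0,0,0,0.7,0,0,0,0,0.7]}}

```text
time: 17.78
tool_pos: [569.9, 116.4, 79.2]
eef_rot: [1.556, 2.728, 0.003]
contact_force: [0.2, 0.6, 0.3]
gripper_width: 60.1
finger_force: 0.0
```

```bash
python3 to.py 572.3 114.8 16 0.537; python3 - <<'E'
from h import *
p=bot.get_image("side")
for nm in("vial_white_cap","vial_black_cap","puck_narrow"):
    for m in bot.masks_of(p,nm)[:2]:
        W,_,_=cloud(p,m["pixels"]); print(nm,m["conf"],np.percentile(W,[5,50,95],axis=0).round(1).tolist())
E
```

```text
t 17.78 pos [569.9 116.4  79.2] yang 0.534 tilt 0.002 w 60.1
now axes cm [-0.25  0.11  6.32] | turn -0.003 | after-turn axes cm [-0.26  0.11  6.32]
vial_white_cap 0.64 [[564.5, -66.5, 10.1], [569.4, -61.4, 45.7], [582.6, -52.1, 56.1]]
vial_white_cap 0.2 [[583.9, 61.5, 13.1], [595.7, 67.7, 24.5], [608.3, 84.2, 27.1]]
vial_black_cap 0.89 [[559.6, -113.5, 8.5], [566.9, -110.3, 35.8], [576.5, -99.8, 56.0]]
puck_narrow 0.48 [[650.1, -182.5, 3.1], [658.4, -177.2, 16.7], [669.3, -162.4, 20.7]]
puck_narrow 0.45 [[562.4, 103.7, 13.3], [573.3, 108.2, 24.2], [584.4, 123.0, 29.4]]
```

Both vials stand in their cells. Now the narrow puck.

{"op": "play_rows", "data": {"moves": [-0.2,0.1,2,0,0.7,0,0,2.5,0,0.7,0,0,1,0,0.7,0,0,0.5,0,0.7,0,0,0,0,0.7,0,0,0,0,0.45,0,0,0,0,0.35,0,0,0,0,0.25,0,0,0,0,0.1,0,0,0,0,0]}}

```text
time: 18.82
tool_pos: [571.2, 115.1, 18.5]
eef_rot: [1.555, 2.729, 0.001]
contact_force: [0.3, 0.1, 0.2]
gripper_width: 0.6
finger_force: 0.0
```

{"op": "play_rows", "data": {"moves": [0,0,0,0,0,0,0,0,0,0,0,0,0,0,0,0,0,0,0,0], "newtons": 40}}

```text
time: 19.15
tool_pos: [570.8, 115.0, 18.0]
eef_rot: [1.555, 2.73, -0.0]
contact_force: [0.9, -0.1, 0.6]
gripper_width: -0.1
finger_force: 0.0
```

```bash
python3 to.py 564.8 -150 15 -0.096
```

```text
t 19.15 pos [570.8 115.   18. ] yang 0.535 tilt 0.0 w -0.1
now axes cm [-22.49 -14.03   0.3 ] | turn 0.631 | after-turn axes cm [-26.44   1.94   0.3 ]
```

The fingers shut on nothing, so I'll look.

```bash
python3 - <<'E'
from h import *
p=bot.get_image("side"); t=bot.get_obs()["tool_pos"]
print([((pix(p,t+[0,0,dz])[0]-[260,140])*6).round(0).tolist() for dz in(0,10,19)])
cv2.imwrite("pics/s5.png",cv2.resize(p["img"][140:230,260:380],None,fx=6,fy=6,interpolation=cv2.INTER_CUBIC))
E
```

```text
[[286.0, 235.0], [286.0, 211.0], [286.0, 189.0]]
```

View pics/s5.png

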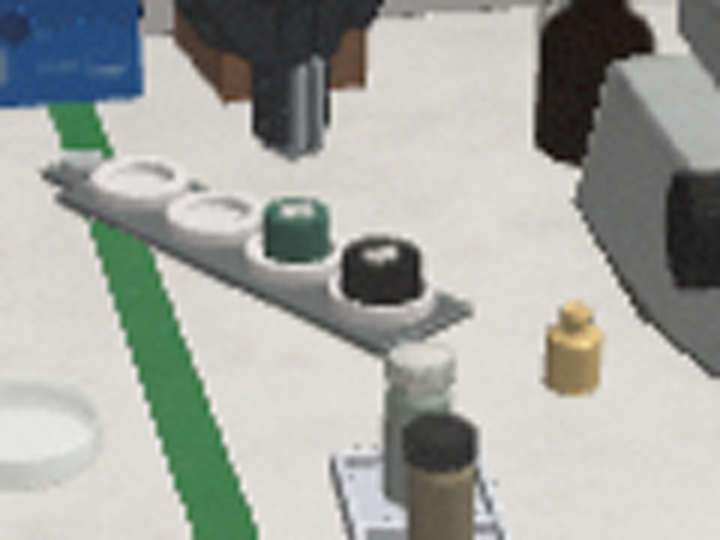

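The fingertips end at about row 157, while the reported TCP projects to row 235. The real tips are therefore about 33 mm above the reported TCP, and the vials were held by their caps. The puck is untouched. I'll measure the tip height.

```bash
python3 - <<'E'
from h import *
t=bot.get_obs()["tool_pos"]; print(t)
for n in("side","top"):
    p=bot.get_image(n); W,u,v=cloud(p)
    if n=="side":
        k=(u>302)&(u<314)&(v>148)&(v<170)
        for r in range(150,172,2):
            s=k&(abs(v-r)<1); 
            if s.any(): print(r,np.median(W[s],0).round(1))
    q=W[(np.hypot(W[:,0]-t[0],W[:,1]-t[1])<15)]
    print(n,np.percentile(q[:,2],[1,5,20,50,90]).round(1))
E
```

```text
[570.81062994 115.01023387  17.96310679]
150 [567.8 100.6  95.3]
152 [569.6 105.3  88.8]
154 [569.7 103.8  84.4]
156 [569.4 103.7  79.9]
158 [569.4 104.3  74.8]
160 [568.6 104.5  69.4]
162 [569.5 104.3  64.5]
164 [571.4 105.   59.2]
166 [594.  226.2   0.7]
168 [ 5.942e+02  2.160e+02 -5.000e-01]
side [ 11.1  14.1  28.   78.3 157.9]
top [439.3 442.7 449.7 459.5 475.3]
```

The tips really are about 37–39 mm above the reported TCP, and the palm is shifted by the same amount. I'll open, descend about 39 mm more, and grasp.

{"op": "play_rows", "data": {"moves": [0,0,0,0,0.7,0,0,0,0,0.7,0,0,0,0,0.7,0,0,0,0,0.7,0,0,0,0,0.7,0,0,0,0,0.7,0,0,1.5,0,0.7,0,0,1.5,0,0.7,0,0,0.6,0,0.7,0,0,0.3,0,0.7], "newtons": 30}}

```text
time: 20.13
tool_pos: [570.0, 114.7, -22.0]
eef_rot: [-1.554, -2.729, 0.002]
contact_force: [0.8, 0.3, 0.1]
gripper_width: 59.4
finger_force: 0.0
```

{"op": "play_rows", "data": {"moves": [0,0,0,0,0.7,0,0,0,0,0.7,0,0,0,0,0.5,0,0,0,0,0.4]}}

```text
time: 20.47
tool_pos: [571.3, 115.2, -20.3]
eef_rot: [1.555, 2.729, 0.001]
contact_force: [-0.1, -0.5, -0.0]
gripper_width: 37.1
finger_force: 0.0
```

```bash
python3 to.py 572.3 114.8 -21 0.537; python3 - <<'E'
from h import *
p=bot.get_image("side")
cv2.imwrite("pics/s6.png",cv2.resize(p["img"][140:230,260:380],None,fx=6,fy=6,interpolation=cv2.INTER_CUBIC))
E
```

```text
t 20.47 pos [571.3 115.2 -20.3] yang 0.535 tilt 0.001 w 37.1
now axes cm [-0.08  0.06  0.07] | turn -0.002 | after-turn axes cm [-0.08  0.06  0.07]
```

View pics/s6.png

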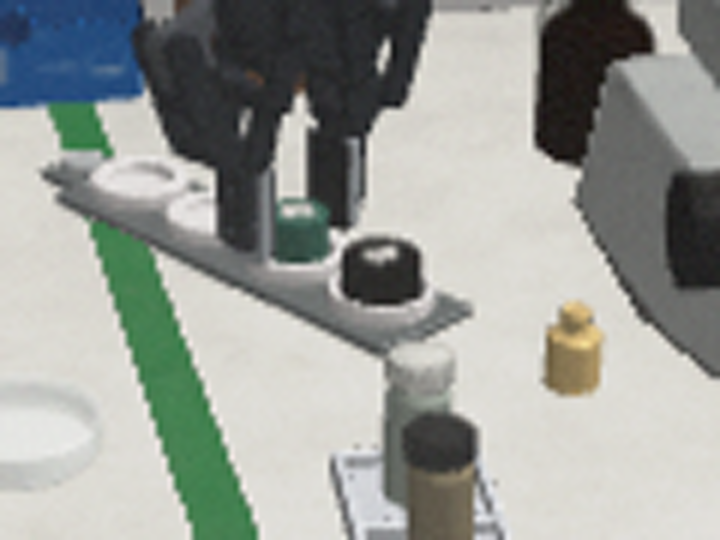

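The fingers now straddle the green puck at (300,230), with their tips just above the seat rim. Closing.

{"op": "play_rows", "data": {"moves": [0,0,0,0,0.3,0,0,0,0,0.2,0,0,0,0,0.1,0,0,0,0,0,0,0,0,0,0,0,0,0,0,0,0,0,0,0,0], "newtons": 30}}

```text
time: 21.1
tool_pos: [572.4, 116.0, -20.2]
eef_rot: [1.554, 2.728, 0.005]
contact_force: [2.6, 1.3, 4.7]
gripper_width: 23.4
finger_force: 29.6
```

```bash
python3 to.py 564.8 -150 -25 -0.096
```

```text
t 21.1 pos [572.4 116.  -20.2] yang 0.535 tilt 0.003 w 23.4
now axes cm [-22.49 -14.22   0.44] | turn 0.631 | after-turn axes cm [-26.55   1.79   0.44]
```

{"op": "play_rows", "data": {"moves": [0,0,-1,0,0,0,0,-2,0,0,0,0,-3,0,0,0,0,-3,0,0,0,0,-3,0,0,0,0,0,0.125,0,0,0,0,0.125,0,0,0,0,0.125,0,0,0,0,0.125,0,0,0,0,0.125,0]}}

```text
time: 21.93
tool_pos: [568.9, 113.9, 98.5]
eef_rot: [-2.325, -2.111, 0.006]
contact_force: [0.1, 1.1, -0.7]
gripper_width: 23.2
finger_force: 30.3
```

{"op": "play_rows", "data": {"moves": [-2,0.1,0,0,0,-3.7,0.3,0,0,0,-3.7,0.3,0,0,0,-3.7,0.3,0,0,0,-3.7,0.3,0,0,0,-3.7,0.2,0,0,0,-3.5,0.2,0,0,0,-2.5,0.1,0,0,0,0,0,0,0,0,0,0,0,0,0]}}

```text
time: 22.77
tool_pos: [562.5, -153.1, 98.2]
eef_rot: [-2.323, -2.113, 0.006]
contact_force: [0.7, 1.4, -0.3]
gripper_width: 23.0
finger_force: 30.3
```

{"op": "play_rows", "data": {"moves": [0,0,2,0,0,0,0,3,0,0,0,0,2.5,0,0,0,0,0,0,0,0,0,0,0,0,0,0,0,0,0]}}

```text
time: 23.27
tool_pos: [565.5, -149.3, 25.0]
eef_rot: [2.317, 2.121, 0.001]
contact_force: [0.3, -0.4, 0.0]
gripper_width: 23.2
finger_force: 30.3
```

```bash
python3 to.py 564.8 -150 -23.5 -0.096; python3 - <<'E'
from h import *
for n in("side","top"):
  p=bot.get_image(n)
  for nm in("vial_white_cap","vial_black_cap","puck_narrow"):
    for m in bot.masks_of(p,nm)[:2]:
        W,_,_=cloud(p,m["pixels"]); print(n,nm,m["conf"],np.percentile(W,[5,50,95],axis=0).round(1).tolist())
E
```

```text
t 23.27 pos [ 565.5 -149.3   25. ] yang -0.088 tilt 0.001 w 23.2
now axes cm [-0.08 -0.07  4.85] | turn 0.008 | after-turn axes cm [-0.08 -0.07  4.85]
side vial_black_cap 0.71 [[559.3, -120.7, 5.2], [566.1, -110.5, 17.1], [578.0, -102.9, 56.1]]
side puck_narrow 0.53 [[650.2, -182.4, 2.8], [659.4, -177.1, 17.1], [670.8, -163.1, 20.8]]
side puck_narrow 0.49 [[555.4, -162.3, 54.2], [565.3, -158.5, 68.7], [576.7, -141.9, 74.2]]
top vial_white_cap 0.62 [[563.1, -62.7, 12.9], [570.1, -54.1, 54.3], [581.3, -46.2, 57.5]]
top vial_black_cap 0.43 [[558.0, -110.4, 4.7], [566.8, -99.9, 54.5], [578.0, -92.2, 58.1]]
top puck_narrow 0.62 [[620.5, -169.3, 3.8], [656.5, -162.2, 19.8], [669.3, -144.1, 151.4]]
```

Puck is centred over cell C. Lowering and releasing.

{"op": "play_rows", "data": {"moves": [0,0,1.5,0,0,0,0,1.5,0,0,0,0,0.8,0,0,0,0,0.5,0,0,0,0,0.3,0,0,0,0,0.2,0,0,0,0,0,0,0,0,0,0,0,0]}}

```text
time: 24.33
tool_pos: [565.3, -150.5, -23.6]
eef_rot: [2.319, 2.119, 0.001]
contact_force: [-0.2, -1.0, -0.5]
gripper_width: 23.1
finger_force: 30.3
```

{"op": "play_rows", "data": {"moves": [0,0,0.1,0,0,0,0,0.05,0,0,0,0,0,0,0,0,0,0,0,0]}}

```text
time: 24.67
tool_pos: [565.5, -150.6, -24.2]
eef_rot: [2.318, 2.118, 0.001]
contact_force: [-1.4, 0.9, 7.1]
gripper_width: 22.8
finger_force: 31.0
```

{"op": "play_rows", "data": {"moves": [0,0,0,0,0.35,0,0,0,0,0.45,0,0,0,0,0.55,0,0,0,0,0.55,0,0,-1,0,0.55,0,0,-2,0,0.55,0,0,-3,0,0.55,0,0,-3.5,0,0.55,0,0,-3,0,0.55,0,0,0,0,0.55]}}

```text
time: 25.5
tool_pos: [569.2, -150.6, 105.9]
eef_rot: [2.313, 2.113, 0.011]
contact_force: [0.2, -0.1, 0.0]
gripper_width: 47.0
finger_force: 0.0
```

```bash
python3 to.py 595.8 75.2 30 0.537
```

```text
t 25.5 pos [ 569.2 -150.6  105.9] yang -0.09 tilt 0.011 w 47.0
now axes cm [22.73  0.53  7.59] | turn -0.627 | after-turn axes cm [18.09 13.77  7.59]
```

{"op": "play_rows", "data": {"moves": [0,0,0,-0.125,0.75,0,0,0,-0.125,0.75,0,0,0,-0.125,0.75,0,0,0,-0.125,0.75,0,0,0,-0.125,0.75,3.2,2.5,0,0,0.75,3.2,2.5,0,0,0.75,3.2,2.5,0,0,0.75,3.2,2.5,0,0,0.75,3.0,2.4,0,0,0.75]}}

```text
time: 26.33
tool_pos: [590.8, 50.9, 99.8]
eef_rot: [-1.554, -2.73, -0.0]
contact_force: [1.5, -0.6, 0.3]
gripper_width: 64.2
finger_force: 0.0
```

{"op": "play_rows", "data": {"moves": [2.3,1.7,0,0,0.75,0,0,3,0,0.75,0,0,3.5,0,0.75,0,0,0,0,0.75,0,0,0,0,0.75,0,0,0,0,0.75,0,0,0,0,0.75]}}

```text
time: 26.92
tool_pos: [595.4, 77.1, 36.5]
eef_rot: [1.555, 2.727, 0.004]
contact_force: [0.3, -0.8, 0.1]
gripper_width: 64.5
finger_force: 0.0
```

```bash
python3 to.py 595.8 75.2 -21.5 0.537; python3 - <<'E'
from h import *
p=bot.get_image("side")
for nm in("puck_narrow","puck_wide"):
    for m in bot.masks_of(p,nm)[:2]:
        W,_,_=cloud(p,m["pixels"]); print(nm,m["conf"],np.percentile(W,[5,50,95],axis=0).round(1).tolist())
E
```

```text
t 26.92 pos [595.4  77.1  36.5] yang 0.534 tilt 0.003 w 64.5
now axes cm [-0.18 -0.08  5.8 ] | turn -0.003 | after-turn axes cm [-0.18 -0.08  5.8 ]
puck_narrow 0.57 [[553.9, -163.6, 5.7], [563.9, -158.6, 19.6], [574.9, -144.6, 25.0]]
puck_narrow 0.53 [[650.2, -182.2, 1.4], [659.1, -176.7, 15.7], [671.0, -163.0, 20.9]]
puck_wide 0.52 [[579.5, 56.6, 7.3], [596.9, 60.4, 10.9], [614.4, 72.7, 14.5]]
puck_wide 0.48 [[583.3, 61.7, 12.0], [594.5, 68.3, 23.4], [608.3, 90.5, 27.3]]
```

Narrow puck is seated in cell C (top at about 24). Now the wide puck.

{"op": "play_rows", "data": {"moves": [-0.1,-0.1,2,0,0.75,0,0,2,0,0.75,0,0,1,0,0.75,0,0,0.5,0,0.75,0,0,0.3,0,0.75,0,0,0,0,0.75,0,0,0,0,0.5,0,0,0,0,0.4,0,0,0,0,0.3,0,0,0,0,0.1]}}

```text
time: 27.9
tool_pos: [595.9, 77.0, -22.2]
eef_rot: [1.554, 2.727, 0.007]
contact_force: [2.9, 0.5, 2.1]
gripper_width: 27.8
finger_force: 30.0
```

{"op": "play_rows", "data": {"moves": [0,0,0,0,0,0,0,0,0,0,0,0,0,0,0,0,0,0,0,0]}}

```text
time: 28.23
tool_pos: [595.8, 77.0, -22.3]
eef_rot: [1.554, 2.727, 0.006]
contact_force: [2.8, 1.5, 5.3]
gripper_width: 27.9
finger_force: 30.3
```

```bash
python3 to.py 560.4 -196.5 -25 -0.096
```

```text
t 28.23 pos [595.8  77.  -22.3] yang 0.535 tilt 0.005 w 27.9
now axes cm [-21.72 -17.     0.2 ] | turn 0.631 | after-turn axes cm [-27.57  -0.91   0.2 ]
```

{"op": "play_rows", "data": {"moves": [0,0,-1,0,0,0,0,-2,0,0,0,0,-3,0,0,0,0,-3,0,0,0,0,-3,0,0,0,0,0,0.125,0,0,0,0,0.125,0,0,0,0,0.125,0,0,0,0,0.125,0,0,0,0,0.125,0]}}

```text
time: 29.07
tool_pos: [591.7, 74.6, 96.0]
eef_rot: [-2.325, -2.111, 0.006]
contact_force: [0.3, -0.1, -0.7]
gripper_width: 27.7
finger_force: 30.8
```

{"op": "play_rows", "data": {"moves": [-2,-0.1,0,0,0,-3.9,-0.1,0,0,0,-3.9,-0.1,0,0,0,-3.9,-0.1,0,0,0,-3.9,-0.2,0,0,0,-3.9,-0.1,0,0,0,-3.7,-0.1,0,0,0,-2.4,-0.1,0,0,0,0,0,0,0,0,0,0,0,0,0]}}

```text
time: 29.9
tool_pos: [557.4, -200.7, 95.8]
eef_rot: [-2.322, -2.113, 0.005]
contact_force: [0.9, 1.2, 0.5]
gripper_width: 27.5
finger_force: 30.8
```

{"op": "play_rows", "data": {"moves": [0,0,2,0,0,0,0,3,0,0,0,0,2.5,0,0,0,0,0,0,0,0,0,0,0,0,0,0,0,0,0]}}

```text
time: 30.4
tool_pos: [560.6, -197.0, 22.6]
eef_rot: [2.317, 2.121, 0.002]
contact_force: [0.6, 1.0, 0.7]
gripper_width: 27.7
finger_force: 30.8
```

```bash
python3 to.py 560.4 -196.5 -25 -0.096; python3 - <<'E'
from h import *
p=bot.get_image("side")
for nm in("puck_narrow","puck_wide","vial_black_cap"):
    for m in bot.masks_of(p,nm)[:2]:
        W,_,_=cloud(p,m["pixels"]); print(nm,m["conf"],np.percentile(W,[5,50,95],axis=0).round(1).tolist())
E
```

```text
t 30.4 pos [ 560.6 -197.    22.6] yang -0.088 tilt 0.001 w 27.7
now axes cm [ 0.04 -0.03  4.76] | turn 0.008 | after-turn axes cm [ 0.04 -0.03  4.76]
puck_narrow 0.73 [[532.8, 134.9, 7.8], [549.1, 154.2, 11.7], [563.7, 170.4, 14.3]]
puck_narrow 0.63 [[650.0, -182.5, 2.3], [658.7, -177.0, 16.3], [670.4, -162.5, 20.8]]
puck_wide 0.54 [[549.1, -212.9, 56.7], [560.0, -207.4, 69.8], [571.9, -187.7, 71.7]]
puck_wide 0.25 [[534.0, 134.8, 7.9], [550.0, 151.0, 11.5], [565.7, 168.5, 14.2]]
```

{"op": "play_rows", "data": {"moves": [0,0,1.5,0,0,0,0,1.5,0,0,0,0,0.9,0,0,0,0,0.5,0,0,0,0,0.3,0,0,0,0,0.1,0,0,0,0,0,0,0,0,0,0,0,0]}}

```text
time: 31.27
tool_pos: [560.4, -198.4, -26.0]
eef_rot: [2.318, 2.119, 0.001]
contact_force: [-0.2, -0.4, -0.4]
gripper_width: 27.6
finger_force: 30.8
```

{"op": "play_rows", "data": {"moves": [0,0,0.05,0,0,0,0,0.05,0,0,0,0,0,0,0,0,0,0,0,0]}}

```text
time: 31.6
tool_pos: [560.5, -198.5, -26.2]
eef_rot: [2.318, 2.118, 0.001]
contact_force: [-1.5, -0.7, 7.2]
gripper_width: 27.8
finger_force: 31.6
```

{"op": "play_rows", "data": {"moves": [0,0,0,0,0.4,0,0,0,0,0.5,0,0,0,0,0.6,0,0,0,0,0.6,0,0,-1,0,0.6,0,0,-2,0,0.6,0,0,-3,0,0.6,0,0,-3.5,0,0.6,0,0,-3,0,0.6,0,0,0,0,0.6]}}

```text
time: 32.43
tool_pos: [564.2, -198.7, 104.0]
eef_rot: [2.313, 2.113, 0.01]
contact_force: [0.7, -0.1, 0.2]
gripper_width: 51.4
finger_force: 0.0
```

{"op": "play_rows", "data": {"moves": [-3,-1,-3,0,0.6,-4,-1,-2,0,0.6,-4,-1,0,0,0.6,-3,-1,0,0,0.6,0,0,0,0,0.6,0,0,0,0,0.6,0,0,0,0,0.6,0,0,0,0,0.6]}}

```text
time: 33.1
tool_pos: [510.0, -327.3, 144.5]
eef_rot: [-2.316, -2.122, -0.002]
contact_force: [0.1, 0.3, 0.5]
gripper_width: 51.2
finger_force: 0.0
```

```bash
python3 - <<'E'
from h import *
c=np.array([[573.6,-59.3],[569.2,-105.1],[564.8,-150.9],[560.4,-196.7]])
for n in("side","top"):
    p=bot.get_image(n); W,_,_=cloud(p)
    for (x,y),zt in zip(c,(56,56,24,22)):
        q=W[(np.hypot(W[:,0]-x,W[:,1]-y)<22)&(abs(W[:,2]-zt)<4)]
        print(n,(x,y),len(q),q.mean(0).round(1),(q.max(0)-q.min(0)).round(0))
    i=p["img"][150:300,260:410] if n=="side" else p["img"][180:260,320:450]
    cv2.imwrite(f"pics/f_{n}.png",cv2.resize(i,None,fx=4,fy=4,interpolation=cv2.INTER_CUBIC))
E
```

```text
side (np.float64(573.6), np.float64(-59.3)) 62 [574.5 -58.1  55.2] [21. 20.  5.]
side (np.float64(569.2), np.float64(-105.1)) 76 [ 568.2 -105.1   55. ] [22. 22.  5.]
side (np.float64(564.8), np.float64(-150.9)) 119 [ 565.4 -153.6   23.7] [23. 25.  6.]
side (np.float64(560.4), np.float64(-196.7)) 186 [ 560.  -201.5   21.6] [29. 31.  5.]
top (np.float64(573.6), np.float64(-59.3)) 119 [573.8 -54.9  55.3] [21. 20.  6.]
top (np.float64(569.2), np.float64(-105.1)) 118 [ 567.2 -101.5   55.4] [22. 21.  7.]
top (np.float64(564.8), np.float64(-150.9)) 148 [ 564.1 -149.9   24.1] [24. 24.  8.]
top (np.float64(560.4), np.float64(-196.7)) 206 [ 558.9 -197.9   22.2] [29. 28.  7.]
```

View pics/f_top.png

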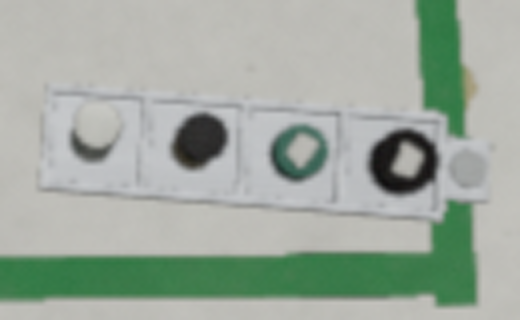

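View pics/f_side.png

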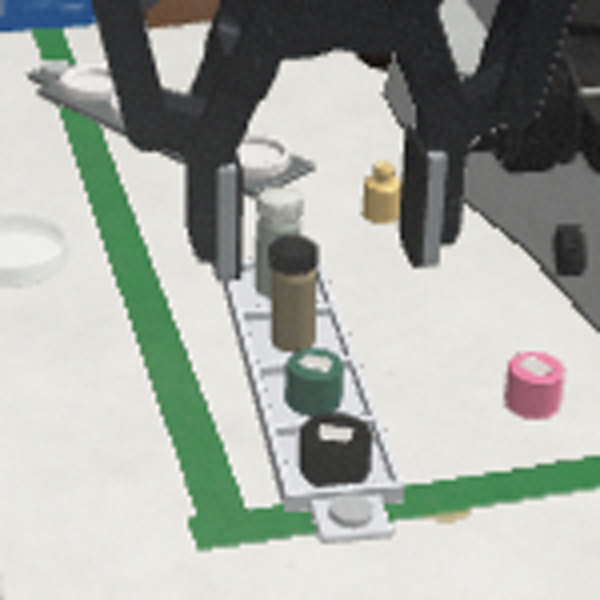

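Both views show all four samples upright in the tray, each within about 5 mm of its cell centre. From the far end they run white vial, black vial, green puck, wide puck, with the wide puck next to the tab. Their tops are at 55, 55, 24 and 22 mm, so they rest on the floor. The gripper is clear, so I'm handing in.

```bash
python3 -c "
from plant import bot
print(bot.sign_off())"
```

```text
the job is handed in; nothing more can be done
None
```

I handed the job in with all four samples upright and released in the tray in reverse order, at about 33 s on the robot's clock; sign-off returned no verdict.

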